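# Set the polarimeter ring and take a reading

## Robot

A 6-joint arm with a two-finger parallel gripper is mounted at the origin on the work surface. World frame = base frame: x ahead of the robot, y to its left, z up, the work surface at z = 0. Lengths are in mm, angles in rad, forces in N, time in s.
With the tool pointing down it reaches from about 350 to 975 mm from the base axis. Payload 7.1 kg.
Tool frame: the origin (TCP) lies at the very end of the fingers, on their centre line; the grasp point (between the pads) lies 19 mm behind it; z points along the fingers, y is the line along which they close (so a half turn about z gives the same grasp; the last joint's range is limited). The gripper opens to 88 mm and grips with 3 to 60 N. Pads are 20 mm wide; open, the fingers measure 115 mm over their backs; the gripper's body (75 mm by 178 mm) begins 61 mm behind the grasp point.
Start: joints at [-1.329, 0.423, 1.63, -0, 1.089, -0.019], TCP at [161.177, -603.843, 198.075] pointing down, gripper open.
Joint ranges: [-3, 3], [-0.9, 2.11], [0.09, 2.58], [-1.31, 4.45], [0.11, 2.69], [-2.54, 2.54]. Speed limits (rad/s): [2.39, 2.39, 3.01, 3.14, 3.14, 3.14].

## Interface

Orientations are given as a rotation vector (axis times angle).
In Python, from plant import get_state, get_image, camera_params, finish_job, boxes_of, regions_of gives the robot as it stands. The module is installed in compiled form; this text tells all that it offers.
- The arm moves only by the tool step_arm, never from a script. Its argument "steps" is a list of rows, each an object of numbers: "dx", "dy", "dz": the shift along the world's x, y, z in mm; "ax", "ay", "az": the turn, a rotation vector about the world's x, y, z in degrees; "fingers": the opening, from 0 (shut) to 1 (fully open). In form: [{"dx": .., "dy": .., "dz": .., "ax": .., "ay": .., "az": .., "fingers": ..}, ...]. A call has 1 to 5 rows; each row shifts and turns the commanded pose from where the row before left it; what a row does not reach is not made up. A row lasts 1/8 s, in which the tool goes at most 62.5 mm and 10.7 degrees, less where a joint would pass 70% of its speed; a pose out of reach is approached as far as the arm can. A call with a gripper value outside its range is refused whole. The fingers move at their own pace and stop on an object; "force" is the grip in N (left out, the last holds). Time passes only in rows, so rows that do not move let the fingers close. It gives the time, the measured TCP pose, the force, the opening and the grip force at its end, in the units of the state.
- get_state(): the state, without advancing time (a new reading comes with each control period).
- get_image(name): name is "scene" or "side" or "wrist"; returns (picture, depth): 384x512x3 uint8, red, green, blue; 384x512 float32, mm along the optical axis (not along the pixel's ray), 0 where there is no reading.
- camera_params(name): a dict with "K" (3x3 intrinsics, pixels), "k1" (the pictures are not rectified: a ray, as slopes to the right and down, at radius r is drawn at 1 + k1 r^2 times it, then the intrinsics apply), "extrinsics" (4x4, takes a point from world to camera coordinates). Camera axes: x right, y down, z forward; pixel columns grow to the right and rows downward; lengths in mm; the calibration is good to about 2 mm. A picture is of the moment at which its call begins: read the wrist's pose just before it. camera_params takes no time and is no camera call; for the wrist camera it gives the pose at the moment of the call.
- finish_job(): hands the job in; it is judged then, once.
Trained networks look in the newest picture that a camera, given by its name, has taken for a name from the list of things; names that differ only in an ending like _2 or _b are one class to them, and where a whole thing is asked for, a point or a joint stands for the part that bears it (a point fixed in the world has none). Each returns a list of dicts, best first, with "score" (0 to 1); they miss things now and then, are a little off and sometimes report something else, mostly with a low value. They report only what shows in the picture. A call takes as long as a camera call. They do not tell look-alikes from the thing itself.
- boxes_of(query, camera): "uv" ([column, row] in pixels, amid what is visible of it).
- regions_of(query, camera): "pixels" (384x512 bool, what is visible of it) and "uv" ([column, row] in pixels, amid what is visible of it).
The state is a dict: "t": time; "q": joint angles; "dq": joint speeds; "effort": joint torques, N m; "tcp_pos": TCP position; "eef_rot": TCP orientation; "wrist_force": force on the tool from outside, world axes, zero at the start; "ft_torque": the same for the moment, N m; "grip_width": finger opening in mm; "grasp_force": force on a finger pad.
Only numpy, scipy, OpenCV 4.12 (cv2) and the standard library are available. Lean on these libraries where they do the work, as an engineer would, in place of code of your own. Each camera call takes 0.05 s, during which the arm holds its last target. There are 200 camera calls.

## Task

Look which sample vial, red or blue, stands on the polarimeter's glowing stage, and push the ring's orange lever round with your fingertips until its pointer lines up with the scale marker of that colour (to within half a 5-degree scale division). Then press the green read button down fully and let it come back up. Do not pinch the lever, press the button while the ring is not set, shift the polarimeter or the markers, or disturb the vials and the other things on the bench.

Things in the scene. Friction and masses are not known exactly. Their poses are not given: they have to be found in the camera images.
- instrument: The polarimeter: white and grey flat box with a blue band, 238 x 220 mm and 55 mm high, about 4 kg, standing loose on rubber feet on the table. Origin on the table under the axis of its rotating ring; its x axis points to its back, where the sample stage and button are, its y axis to its left seen from the operator's side (-x). The box reaches from x = -110 to +128 mm and y = -110 to +110 mm.
- ring_axis (a point): Point on the vertical axis of the rotating analyser ring, on the box's top face, 55 mm above the table. The ring is dark, 80 mm across, 17 mm high, with an amber window. It carries the lever, and a white scale with black ticks every 5 degrees lies round the operator's side, 86 to 97 mm from the axis.
- lever_post (a point): Middle of the part of the lever's upright orange post (12 mm diameter) that is meant to be pushed. The post stands 70 mm from the ring's axis and its top is 40 mm above the box's top face; this point is 29 mm above that face. A 9 mm wide bare-metal arm, its top 10 mm above the face, joins the post to the ring. About 1.5 N sideways at the post moves it, and it stays where it is left (no spring).
- lever_tip (a point): Tip of the small orange pointer on the outer end of the lever, 84 mm from the ring's axis, 6.5 mm above the top face; axis, post and tip lie on one radial line.
- analyser (a joint): Angle of the ring and lever (rad): 0 when the lever points straight to the operator's side (-x of the instrument), growing anticlockwise seen from above; stops at -1.25 and 1.25. Starts near the middle.
- red_mark (a point): Inner end of the red marker, a low red T-shaped slider (5 mm high, 87 to 104 mm from the axis) set at some place on the scale on the anticlockwise side (positive analyser angle, 0.5 to 1.0 rad). Stiff; not to be moved.
- blue_mark (a point): The same for the blue marker, on the clockwise side (analyser angle -1.0 to -0.5 rad).
- stage (a point): Centre of the sample stage's top, a round steel disc 40 mm across with a glowing yellow centre, at the back left of the polarimeter, 3 mm above its top face. The vial standing on it is the sample to be measured.
- vial_red_center (a point): Centre of the loose glass vial with red cap and red band: 28 mm across, 62 mm tall, 40 g; this point is half-way up. It stands either on the stage or on the red rack.
- vial_blue_center (a point): The same for the vial with blue cap and blue band; it stands at the other of the two places.
- read_button_top (a point): Centre of the top of the green round read button (28 mm across) at the back right of the polarimeter. Pressed straight down, it travels 6 mm against a spring (5 N when fully down) and springs back.
- read_button (a joint): How far the read button is pressed (m): 0 released, 0.006 fully down; it counts as pressed beyond 0.004.
- rack: Red plastic tube rack, fixed, 100 x 170 mm, deck 58 mm above the table, with glass tubes up to 100 mm high; the waiting vial stands on its deck. Origin under its centre. Stands to the left of the polarimeter.
- bottle: Bystander, to be left alone: clear glass bottle with a red screw cap, 64 mm across, 130 mm tall. Origin at the centre of its underside.
- beaker: Bystander, to be left alone: open glass beaker, 68 mm across, 85 mm tall. Origin at the centre of its underside.
- dish: Bystander, to be left alone: closed clear dish, 94 mm across, 18 mm high. Origin at the centre of its underside.
- bulb: Bystander, to be left alone: black rubber pipette bulb, 54 mm across, 78 mm tall, standing on end. Origin at the centre of its underside.
- goggles: Bystander, to be left alone: safety glasses with an orange brow bar, 142 mm wide, 48 mm high, 115 mm deep. Origin at the centre of its underside (glasses: under the lenses).
Things that resemble listed ones, but are neither listed nor needed, are in the scene too. There is more than one size of the part that bears vial_blue_center; the job needs the larger. Leave any turquoise look-alike of the part that bears vial_red_center alone.

How it is judged (in metres and radians):
On the way, in this order (a step that is already met when the one before it is completed fails the run):
1. the lever's pointer is at the marker of the colour of the vial on the stage (((horizontal distance between vial_red_center and stage below 0.025 m and y of lever_tip in the frame of red_mark between -0.0037 and 0.0037 m) or (horizontal distance between vial_blue_center and stage below 0.025 m and y of lever_tip in the frame of blue_mark between -0.0037 and 0.0037 m))), for 0.3 s.
2. the read button is pressed down (value of joint read_button above 0.004 m), for 0.04 s.
At the end, for the whole second after the job is handed in: The lever's pointer lies within 2.5 degrees (3.7 mm at its tip) of the marker whose colour matches the vial on the stage and is at rest, the read button has been pressed and is up again, both vials stand upright in their places, and the polarimeter is within 10 mm of where it stood (((horizontal distance between vial_red_center and stage below 0.025 m and y of lever_tip in the frame of red_mark between -0.0037 and 0.0037 m) or (horizontal distance between vial_blue_center and stage below 0.025 m and y of lever_tip in the frame of blue_mark between -0.0037 and 0.0037 m)) and value of joint read_button below 0.001 m and velocity of joint analyser between -0.03 and 0.03 rad/s and angle between each of vial_red_center, vial_blue_center's own z axis and vertical below 0.15 rad and distance of instrument from where it was at the start of the episode below 0.01 m and linear speed of instrument below 0.01 m/s); the robot touches nothing.
It fails at once if the read button is pressed (over 3 mm) while the pointer is not at the right marker (value of joint read_button above 0.003 m and not ((horizontal distance between vial_red_center and stage below 0.025 m and y of lever_tip in the frame of red_mark between -0.0037 and 0.0037 m) or (horizontal distance between vial_blue_center and stage below 0.025 m and y of lever_tip in the frame of blue_mark between -0.0037 and 0.0037 m))).
It fails at once if the lever's post is pinched between the fingers (contact force between the fingers and analyser above 0.3 N and horizontal distance between the grasp point and lever_post below 0.006 m and z of the grasp point in the frame of lever_post between -0.03 and 0.016 m).
It fails at once if the polarimeter is shifted more than 10 mm, tipped or lifted (distance of instrument from where it was at the start of the episode above 0.01 m or angle between instrument's own z axis and vertical above 0.06 rad).
It fails at once if a scale marker is moved more than 10 mm (distance of any of red_mark, blue_mark from where it was at the start of the episode above 0.01 m).
It fails at once if a vial or a bystander is lifted, tipped or shifted more than 20 mm (distance of any of vial_red_center, vial_blue_center, bottle, beaker, dish, bulb, goggles from where it was at the start of the episode above 0.02 m).
It also fails if it takes over 48 s, if anything falls off the work surface, if the arm or the gripper's body presses on something with over 40 N, if the wrist force passes 120 N, or if a joint passes its speed limit or range.

## Working session

There is one attempt and no reset: what is moved stays moved. The work goes in short steps, Python scripts to look and compute and a tool call to move; the robot and the scene stay as the last step left them, time stands still between calls to the robot, and variables do not carry over. Pictures are saved under pics/ and viewed, at most 10 in all, crops included, and the job is handed in when it is done.

Besides the shell and the picture viewer there is one more tool, called after ">>>" by a JSON object that holds its "name" and its "arguments". step_arm: Moves the arm, as the interface text tells. Its arguments: {"type":"object","properties":{"steps":{"type":"array","items":{"type":"object","properties":{"dx":{"type":"number"},"dy":{"type":"number"},"dz":{"type":"number"},"ax":{"type":"number"},"ay":{"type":"number"},"az":{"type":"number"},"fingers":{"type":"number"}}}},"force":{"type":"number"}},"required":["steps"]}

```bash
mkdir -p pics
cat > h.py <<'E'
import numpy as np, cv2
from plant import *
def ray(cam,uv,P=None):
    p=P or camera_params(cam);K=np.array(p["K"]);k=p["k1"];E=np.array(p["extrinsics"])
    d=np.array([(uv[0]-K[0,2])/K[0,0],(uv[1]-K[1,2])/K[1,1]]);s=d.copy()
    for _ in range(20): s=d/(1+k*(s@s))
    R=E[:3,:3];c=-R.T@E[:3,3];return c,R.T@np.array([s[0],s[1],1])
def atz(cam,uv,z,P=None):
    c,r=ray(cam,uv,P);return c+r*(z-c[2])/r[2]
def atd(cam,uv,d,P=None):
    c,r=ray(cam,uv,P);return c+r*d
def proj(cam,X,P=None):
    p=P or camera_params(cam);K=np.array(p["K"]);E=np.array(p["extrinsics"])
    x=E[:3,:3]@np.array(X)+E[:3,3];s=x[:2]/x[2];s=s*(1+p["k1"]*(s@s));return K[:2,:2]@s+K[:2,2]
E
cat > a.py <<'E'
from h import *
np.set_printoptions(precision=1,suppress=True)
ims=[]
for c in ["scene","side"]:
    im,d=get_image(c);np.save(f"pics/{c}_d.npy",d);cv2.imwrite(f"pics/{c}.png",im[:,:,::-1])
    for q in ["instrument","lever_post","lever_tip","ring_axis","red_mark","blue_mark","stage","vial_red_center","vial_blue_center","read_button_top"]:
        for b in boxes_of(q,c)[:3]:
            u=b["uv"];dd=d[int(u[1]),int(u[0])];print(c,q,np.array(u),round(b["score"],2),atd(c,u,dd) if dd else None)
    print(camera_params(c)["extrinsics"])
print(get_state()["t"])
E
python3 a.py
```

```text
scene instrument [284.7 217.5] 0.71 [619.4  41.3  55.5]
scene lever_post [284.  199.8] 0.59 [577.1  40.3  66.2]
scene lever_post [264.  238.9] 0.32 [686.5  -7.9  75.8]
scene lever_tip [287.7 198.7] 0.83 [574.9  49.1  67.7]
scene lever_tip [362.9 155.7] 0.31 [408.3 259.7  22.3]
scene ring_axis [284.2 211.1] 0.78 [612.   39.5  72.2]
scene ring_axis [361.2 158.1] 0.32 [463.5 236.3  82.7]
scene blue_mark [286.  200.2] 0.36 [579.7  44.9  68.6]
scene stage [284.4 207.7] 0.88 [600.3  40.5  68.3]
scene vial_red_center [319.1 230.1] 0.74 [687.  110.  117.9]
scene vial_red_center [312.4 306.7] 0.47 [836.3  93.3  55.7]
scene vial_blue_center [363.5 203. ] 0.61 [615.7 216.1 114.3]
scene vial_blue_center [358.  256.8] 0.57 [715.3 205.7  43.4]
scene vial_blue_center [308.3 270.7] 0.24 [749.9  90.3  45.7]
scene read_button_top [287.4 211.4] 0.47 [611.2  47.1  69.6]
[[  -0.     1.    -0.    28.6]
 [   0.8    0.    -0.5 -441.2]
 [  -0.5   -0.    -0.8 1435. ]
 [   0.     0.     0.     1. ]]
side instrument [258.9 221.1] 0.7 [556.4  82.   66. ]
side lever_post [262.9 211.3] 0.77 [567.   53.1  67.6]
side lever_tip [262.8 211.4] 0.83 [567.1  53.3  67.5]
side ring_axis [259.  224.7] 0.59 [555.   83.6  58. ]
side blue_mark [274.7 243.9] 0.42 [496.8 111.5  58.8]
side blue_mark [171.5 286.8] 0.38 [583.2 300.2  57.6]
side stage [273.2 246.1] 0.7 [497.8 115.2  55.3]
side stage [260.7 224.4] 0.66 [551.9  82.   59.3]
side vial_red_center [201.6 199.3] 0.79 [672.5 125.6  97.9]
side vial_red_center [265.4 213.1] 0.33 [560.7  52.7  65.4]
side vial_blue_center [164.1 244.6] 0.76 [700.  220.1  25.6]
side vial_blue_center [265.2 212.4] 0.68 [561.   53.   67.5]
side vial_blue_center [194. 245.] 0.58 [594.4 227.9  93.4]
side read_button_top [265.2 213.3] 0.56 [560.9  53.1  65.1]
[[ -0.8  -0.6   0.  491.6]
 [ -0.3   0.5  -0.8 268.1]
 [  0.5  -0.7  -0.6 553.3]
 [  0.    0.    0.    1. ]]
1.1
```

View pics/scene.png

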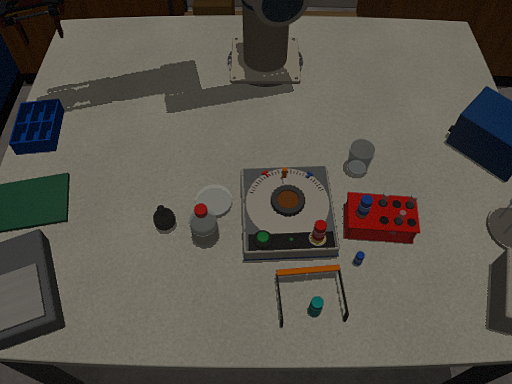

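View pics/side.png

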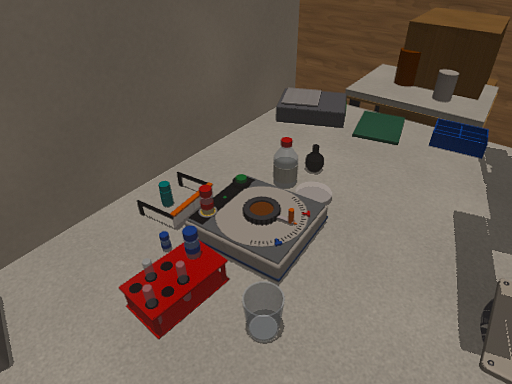

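The red-capped vial stands on the stage (scene 319,230). The larger blue vial is on the rack (365,205). The small blue one (359,258) and the turquoise one (316,306) are look-alikes to leave alone. The red marker is at about (265,176) and the lever at about (285,172). I'll confirm this in one enlarged crop and measure by colour.

```bash
cat > b.py <<'E'
from h import *
np.set_printoptions(precision=1,suppress=True)
im=cv2.imread("pics/scene.png");d=np.load("pics/scene_d.npy")
cv2.imwrite("pics/crop.png",cv2.resize(im[160:265,235:345],None,fx=5.4,fy=5.4,interpolation=cv2.INTER_CUBIC))
hsv=cv2.cvtColor(im,cv2.COLOR_BGR2HSV)
for n,lo,hi in [("red",(0,140,70),(6,255,255)),("orange",(7,150,90),(18,255,255)),("blue",(105,140,70),(125,255,255)),("green",(45,100,40),(80,255,255))]:
    m=cv2.inRange(hsv,lo,hi)
    if n=="red": m|=cv2.inRange(hsv,(174,140,70),(180,255,255))
    N,L,S,C=cv2.connectedComponentsWithStats(m)
    for i in range(1,N):
        c=C[i]
        if S[i,4]>2 and 235<c[0]<345 and 160<c[1]<265:
            print(n,c,S[i],"z55:",atz("scene",c,57),"dep:",atd("scene",c,d[int(c[1]),int(c[0])]))
for u in [(288,200),(242,168),(327,166),(245,249),(338,249)]: print(u,atz("scene",u,55))
E
python3 b.py
```

```text
red [264.9 172.6] [262 170   6   6  20] z55: [490.7  -4.1  57. ] dep: [491.6  -4.2  58.2]
red [320.4 224.5] [315 220  12  10 100] z55: [638.9 123.6  57. ] dep: [674.7 113.4 120.5]
red [319. 233.] [318 233   3   1   3] z55: [661.3 118.8  57. ] dep: [687.5 111.2 105.7]
red [321.  236.6] [319 236   5   2   5] z55: [670.6 122.8  57. ] dep: [688.5 117.3  90.9]
orange [284.5 168.7] [283 167   4   4  14] z55: [478.6  45.1  57. ] dep: [507.6  42.1  96.3]
blue [309.3 173.6] [307 171   6   6  16] z55: [493.3 106.6  57. ] dep: [495.8 106.1  60.5]
green [262.5 236.5] [257 231  12  12 109] z55: [670.4 -11.1  57. ] dep: [680.7 -11.3  76.5]
green [290.8 238.9] [289 238   5   3  12] z55: [676.6  53.5  57. ] dep: [676.1  53.5  55.9]
(288, 200) [570.4  50.7  55. ]
(242, 168) [475.3 -61.8  55. ]
(327, 166) [468.  153.4  55. ]
(245, 249) [701.4 -50.4  55. ]
(338, 249) [701.2 159.4  55. ]
```

View pics/crop.png

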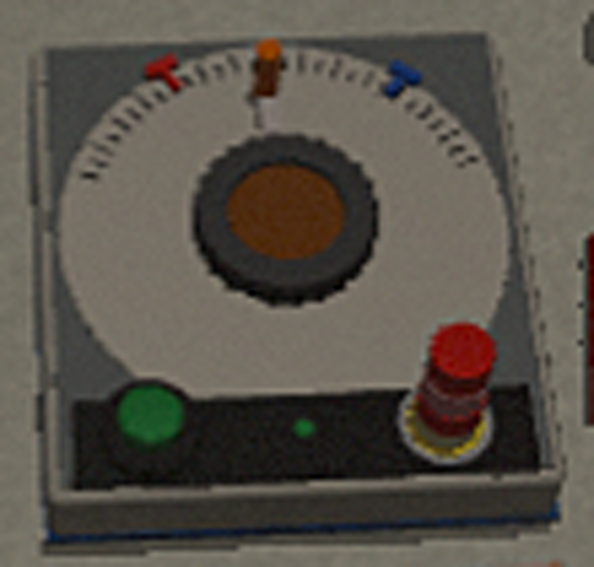

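The crop confirms it: red vial on the stage, lever between the markers, red T on the -y side. I'll move above for a close look, with the fingers closed.

>>> {"name": "step_arm", "arguments": {"steps": [{"dx": 30,"dy": 20,"dz": 45,"fingers": 0},{"dx": 30,"dy": 40,"dz": 30,"fingers": 0},{"dx": 28,"dy": 54,"dz": 10,"fingers": 0},{"dx": 28,"dy": 54,"dz": 10,"fingers": 0},{"dx": 28,"dy": 54,"dz": 10,"fingers": 0}]}}

```text
invalid input
```

>>> {"name": "step_arm", "arguments": {"steps": [{"dx": 28,"dy": 54,"fingers": 0},{"dx": 28,"dy": 54,"fingers": 0},{"dx": 28,"dy": 54,"fingers": 0},{"dx": 28,"dy": 54,"fingers": 0},{"dx": 28,"dy": 54,"fingers": 0}]}}

```text
invalid input
```

>>> {"name": "step_arm", "arguments": {"steps": [{"dx": 20,"dy": 54,"fingers": 0},{"dx": 5,"dy": 54,"fingers": 0},{"dx": 0,"dy": 30,"fingers": 0},{"fingers": 0},{"fingers": 0}]}}

```text
invalid input
```

```bash
cat > c.py <<'E'
from h import *
import sys
np.set_printoptions(precision=3,suppress=True)
s=get_state();P=camera_params("wrist");im,d=get_image("wrist")
n=sys.argv[1];cv2.imwrite(f"pics/{n}.png",im[:,:,::-1]);np.save(f"pics/{n}.npy",d);import pickle;pickle.dump(P,open(f"pics/{n}.pkl","wb"))
R=cv2.Rodrigues(np.array(s["eef_rot"],float))[0]
print(s["t"],s["tcp_pos"],"ytool",R[:,1],s["grip_width"],s["wrist_force"],s["q"])
E
python3 c.py w1
```

```text
1.1 [ 161.194 -603.832  198.063] ytool [ 0.258 -0.966 -0.   ] 88.17064563776616 [-0.188  0.49  -1.687] [-1.329  0.423  1.63   0.     1.089 -0.019]
```

View pics/w1.png

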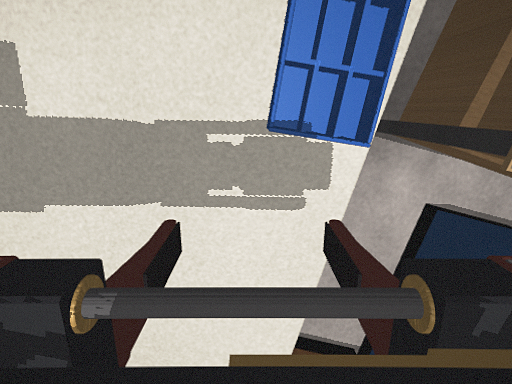

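The view is still from the start pose, because the moves were refused. Each row probably has to carry every key.

>>> {"name": "step_arm", "arguments": {"steps": [{"dx": 30,"dy": 20,"dz": 45,"ax": 0,"ay": 0,"az": 0,"fingers": 0},{"dx": 30,"dy": 40,"dz": 30,"ax": 0,"ay": 0,"az": 0,"fingers": 0},{"dx": 28,"dy": 54,"dz": 10,"ax": 0,"ay": 0,"az": 0,"fingers": 0},{"dx": 28,"dy": 54,"dz": 10,"ax": 0,"ay": 0,"az": 0,"fingers": 0},{"dx": 28,"dy": 54,"dz": 10,"ax": 0,"ay": 0,"az": 0,"fingers": 0}]}}

```text
t: 1.78
tcp_pos: [305.8, -380.2, 303.6]
eef_rot: [3.115, 0.408, 0.001]
wrist_force: [0.7, 0.2, 0.2]
grip_width: 41.4
grasp_force: 0.0
```

>>> {"name": "step_arm", "arguments": {"steps": [{"dx": 20,"dy": 55,"dz": 0,"ax": 0,"ay": 0,"az": -5,"fingers": 0},{"dx": 20,"dy": 55,"dz": 0,"ax": 0,"ay": 0,"az": -5,"fingers": 0},{"dx": 20,"dy": 55,"dz": 0,"ax": 0,"ay": 0,"az": -5,"fingers": 0},{"dx": 20,"dy": 55,"dz": 0,"ax": 0,"ay": 0,"az": 0,"fingers": 0},{"dx": 20,"dy": 55,"dz": 0,"ax": 0,"ay": 0,"az": 0,"fingers": 0}]}}

```text
t: 2.4
tcp_pos: [405.6, -105.1, 303.5]
eef_rot: [3.141, -0.002, 0.002]
wrist_force: [1.4, -0.6, 0.1]
grip_width: 0.9
grasp_force: 0.0
```

>>> {"name": "step_arm", "arguments": {"steps": [{"dx": 12,"dy": 55,"dz": 0,"ax": 0,"ay": 0,"az": 0,"fingers": 0},{"dx": 12,"dy": 50,"dz": 0,"ax": 0,"ay": 0,"az": 0,"fingers": 0},{"dx": 0,"dy": 25,"dz": 0,"ax": 0,"ay": 0,"az": 0,"fingers": 0},{"dx": 0,"dy": 0,"dz": 0,"ax": 0,"ay": 0,"az": 0,"fingers": 0}]}}

```text
t: 2.9
tcp_pos: [429.1, 24.5, 303.1]
eef_rot: [-3.142, -0.004, -0.0]
wrist_force: [0.4, -0.9, 0.0]
grip_width: 0.4
grasp_force: 0.0
```

```bash
python3 c.py w2
```

```text
2.9 [429.094  24.465 303.124] ytool [ 0.002 -1.    -0.   ] 0.3545829253563771 [ 0.39  -0.94   0.028] [0.029 0.    1.918 0.    1.223 1.598]
```

View pics/w2.png

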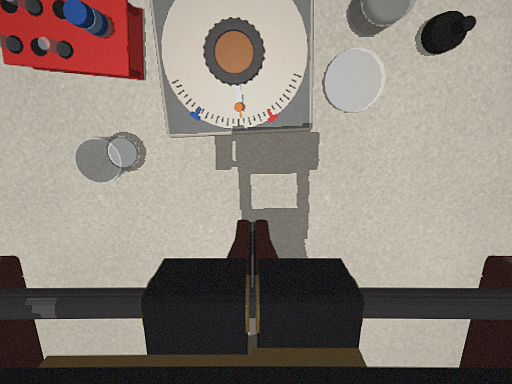

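The wrist view shows the ring window at (234,52), post top (239,107), red marker (273,116) and blue marker (195,114). Next I'll measure these.

```bash
cat > m.py <<'E'
from h import *
import sys,pickle
np.set_printoptions(precision=1,suppress=True)
n=sys.argv[1];im=cv2.imread(f"pics/{n}.png");d=np.load(f"pics/{n}.npy");P=pickle.load(open(f"pics/{n}.pkl","rb"))
hsv=cv2.cvtColor(im,cv2.COLOR_BGR2HSV)
out={}
for k,lo,hi in [("red",(0,140,70),(6,255,255)),("orange",(7,120,70),(18,255,255)),("blue",(105,140,70),(125,255,255)),("green",(45,100,40),(80,255,255))]:
    m=cv2.inRange(hsv,lo,hi)
    if k=="red": m|=cv2.inRange(hsv,(174,140,70),(180,255,255))
    N,L,S,C=cv2.connectedComponentsWithStats(m)
    for i in range(1,N):
        c=C[i]
        if S[i,4]>6 and c[1]<240:
            dep=np.median(d[L==i]); X=atd("wrist",c,dep,P)
            print(k,c,S[i],X,"| z57",atz("wrist",c,57,P)[:2],"z72",atz("wrist",c,69,P)[:2],"z95",atz("wrist",c,95,P)[:2])
E
python3 m.py w2
```

```text
red [79.2 40.4] [   0    0  144   80 7435] [590.6 260.1  55.7] | z57 [590.3 259.4] z72 [587.9 252.9] z95 [582.8 238.9]
red [271.5 116. ] [267 109  11  13  65] [493.2  -2.2  59.8] | z57 [493.1  -2.4] z72 [493.5  -1.6] z95 [494.2   0. ]
orange [233.5  51.5] [ 215   31   38   42 1285] [576.6  51.   66.5] | z57 [578.2  51.5] z72 [576.2  50.8] z95 [571.8  49.3]
orange [238.7 106.5] [235 103   9   8  61] [506.   43.5  94.3] | z57 [506.1  45.1] z72 [506.1  44.6] z95 [506.   43.4]
blue [74.7 11.6] [ 63   0  24  26 484] [607.  225.5 119.6] | z57 [624.2 259.3] z72 [620.9 252.8] z95 [613.8 238.8]
blue [93.8 32.6] [91 32  7  2  8] [593.4 223.9  86.5] | z57 [599.8 238.4] z72 [597.2 232.5] z95 [591.5 219.7]
blue [195.6 113.8] [190 108  11  12  61] [495.8 107.1  60.2] | z57 [495.8 107.7] z72 [496.  105.4] z95 [496.6 100.5]
```

Ring axis is about (576,51). The post is at (506,43.5), radius 70.4, which agrees with the given 70. The red mark's angle is about 0.57 rad against the lever's 0.11. I'll come down on the +y side of the post.

>>> {"name": "step_arm", "arguments": {"steps": [{"dx": 40,"dy": 25,"dz": -30,"ax": 0,"ay": 0,"az": 0,"fingers": 0},{"dx": 40,"dy": 25,"dz": -30,"ax": 0,"ay": 0,"az": 0,"fingers": 0},{"dx": 0,"dy": 0,"dz": -55,"ax": 0,"ay": 0,"az": 0,"fingers": 0},{"dx": 0,"dy": 0,"dz": -55,"ax": 0,"ay": 0,"az": 0,"fingers": 0},{"dx": 0,"dy": 0,"dz": -20,"ax": 0,"ay": 0,"az": 0,"fingers": 0}]}}

```text
t: 3.58
tcp_pos: [507.1, 71.4, 109.9]
eef_rot: [3.141, -0.004, -0.008]
wrist_force: [0.9, -0.8, -0.0]
grip_width: 0.4
grasp_force: 0.0
```

>>> {"name": "step_arm", "arguments": {"steps": [{"dx": 0,"dy": 0,"dz": -25,"ax": 0,"ay": 0,"az": 0,"fingers": 0},{"dx": 0,"dy": 0,"dz": -13,"ax": 0,"ay": 0,"az": 0,"fingers": 0},{"dx": 0,"dy": 0,"dz": 0,"ax": 0,"ay": 0,"az": 0,"fingers": 0}]}}

```text
t: 3.95
tcp_pos: [508.8, 72.3, 74.6]
eef_rot: [3.141, -0.003, -0.002]
wrist_force: [0.2, 0.1, 0.7]
grip_width: 0.5
grasp_force: 0.0
```

>>> {"name": "step_arm", "arguments": {"steps": [{"dx": 0,"dy": -6,"dz": 0,"ax": 0,"ay": 0,"az": 0,"fingers": 0},{"dx": 0,"dy": -5,"dz": 0,"ax": 0,"ay": 0,"az": 0,"fingers": 0},{"dx": 1,"dy": -5,"dz": 0,"ax": 0,"ay": 0,"az": 0,"fingers": 0},{"dx": 2,"dy": -5,"dz": 0,"ax": 0,"ay": 0,"az": 0,"fingers": 0},{"dx": 2,"dy": -5,"dz": 0,"ax": 0,"ay": 0,"az": 0,"fingers": 0}]}}

```text
t: 4.58
tcp_pos: [514.5, 46.8, 75.2]
eef_rot: [-3.142, 0.002, -0.001]
wrist_force: [0.8, 0.7, -1.2]
grip_width: 0.4
grasp_force: 0.0
```

```bash
python3 c.py w3; python3 m.py w3
```

```text
4.575 [514.451  46.802  75.225] ytool [-0.001 -1.    -0.   ] 0.40599282693126154 [ 0.805  0.667 -1.192] [0.068 0.451 1.948 0.    0.742 1.64 ]
red [38.4 96.2] [    0    13    87   158 11283] [597.7 199.3  45.3] | z57 [597.3 191.1] z72 [596.9 182.6] z95 [596.1 164.4]
red [317.2 239.1] [308 226  22  25 257] [493.5  -2.   59.7] | z57 [492.2  -2.7] z72 [498.    0.3] z95 [510.5   6.7]
orange [248.  129.3] [ 209   90   79   79 4861] [576.6  50.6  66.4] | z57 [575.9  50.7] z72 [576.8  50.5] z95 [578.7  50.2]
orange [252. 227.] [252 223   1   9   9] [524.5  47.9 108.1] | z57 [502.4  47.9] z72 [507.6  47.9] z95 [518.8  47.9]
blue [174.7 236.1] [163 223  22  25 254] [496.2 107.   59.8] | z57 [494.8 107.8] z72 [500.5 104.3] z95 [512.7  96.6]
```

View pics/w3.png

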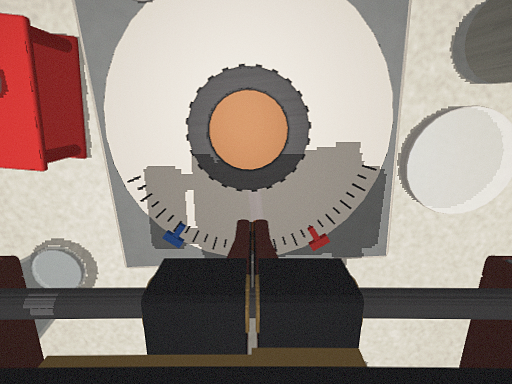

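The lever arm is at about (255,205), with the fingertips hiding the post. The red marker is at (318,238), angle 0.564. I'll push a bit short, step back and look.

>>> {"name": "step_arm", "arguments": {"steps": [{"dx": 1,"dy": -4,"dz": 0,"ax": 0,"ay": 0,"az": 0,"fingers": 0},{"dx": 1,"dy": -4,"dz": 0,"ax": 0,"ay": 0,"az": 0,"fingers": 0},{"dx": 1,"dy": -3,"dz": 0,"ax": 0,"ay": 0,"az": 0,"fingers": 0},{"dx": 0,"dy": 0,"dz": 0,"ax": 0,"ay": 0,"az": 0,"fingers": 0}]}}

```text
t: 5.12
tcp_pos: [517.2, 36.0, 75.1]
eef_rot: [-3.142, 0.002, -0.0]
wrist_force: [1.2, -0.0, -0.7]
grip_width: 0.3
grasp_force: 0.0
```

>>> {"name": "step_arm", "arguments": {"steps": [{"dx": 0,"dy": 12,"dz": 0,"ax": 0,"ay": 0,"az": 0,"fingers": 0},{"dx": 0,"dy": 28,"dz": 0,"ax": 0,"ay": 0,"az": 0,"fingers": 0},{"dx": 0,"dy": 0,"dz": 0,"ax": 0,"ay": 0,"az": 0,"fingers": 0}]}}

```text
t: 5.5
tcp_pos: [517.2, 77.9, 75.1]
eef_rot: [-3.141, -0.002, -0.0]
wrist_force: [-0.5, -0.1, 0.5]
grip_width: 0.4
grasp_force: 0.0
```

```bash
python3 c.py w4; python3 m.py w4
```

```text
5.5 [517.174  77.886  75.105] ytool [ 0.002 -1.    -0.   ] 0.38015458381781736 [-0.548 -0.105  0.457] [0.127 0.459 1.934 0.    0.749 1.696]
red [61.4 97.5] [    0    13   122   161 15095] [599.1 210.9  51.1] | z57 [598.9 207.2] z72 [598.6 199.7] z95 [597.9 183.4]
orange [295.1 133.4] [ 256   94   79   79 4831] [576.7  50.5  66.4] | z57 [575.9  49.1] z72 [576.9  50.8] z95 [579.1  54.7]
orange [303.3 239.9] [292 223  24  34 531] [510.5  45.6  90.3] | z57 [494.4  39.1] z72 [500.2  41.4] z95 [512.8  46.5]
blue [22.4 82.9] [  0  56  37  50 791] [606.3 214.1  79.7] | z57 [607.9 231. ] z72 [607. 222.] z95 [605.2 202.7]
blue [215.2 239.1] [204 227  22  24 252] [496.3 107.1  59.9] | z57 [494.9 107.5] z72 [500.7 105.9] z95 [513.2 102.2]
```

View pics/w4.png

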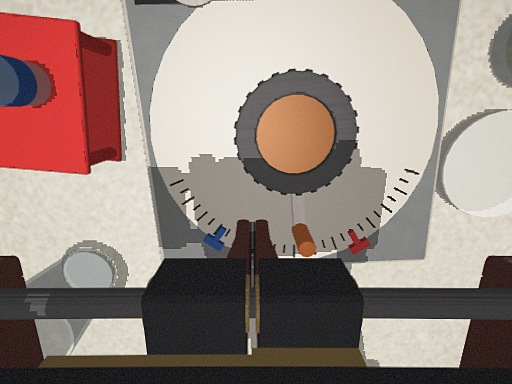

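```bash
cat > e.py <<'E'
from h import *
import pickle
np.set_printoptions(precision=1,suppress=True)
for n,T in [("w3",(514.45,46.8,75.2)),("w4",(517.2,77.9,75.1))]:
    im=cv2.imread(f"pics/{n}.png");d=np.load(f"pics/{n}.npy");P=pickle.load(open(f"pics/{n}.pkl","rb"))
    E=np.array(P["extrinsics"]);print(n,"cam",-E[:3,:3].T@E[:3,3],"fwd",E[2,:3],"tcp px",proj("",T,P),"tip corners",[proj("",np.array(T)+o,P) for o in [(10,13,0),(10,-13,0),(-10,13,0)]])
    print("post top proj",proj("",(506,43.5,95),P),"base",proj("",(506,43.5,65),P))
    for u in [(240,222),(265,222),(242,235),(262,235),(240,250),(265,250),(252,235),(303,250),(306,253),(300,230)]:
        print(u,im[u[1],u[0]],atd("",u,d[u[1],u[0]],P))
E
python3 e.py
```

```text
w3 cam [590.7  47.8 261.3] fwd [-0.3  0.  -1. ] tcp px [253.6 221.4] tip corners [array([234.6, 207.8]), array([272.6, 207.8]), array([235.1, 234.6])]
post top proj [258.9 245.6] base [258.  226.8]
(240, 222) [27 34 58] [526.2  54.9 104.7]
(265, 222) [34 29 56] [525.7  40.2 103.6]
(242, 235) [37 38 59] [525.8  53.1 121.8]
(262, 235) [21 16 47] [525.3  42.5 120.7]
(240, 250) [28 26 55] [526.   53.5 138.7]
(265, 250) [31 34 57] [525.6  41.7 138.1]
(252, 235) [26 38 51] [524.4  47.9 118.7]
(303, 250) [90 89 91] [481.9   7.5  55.2]
(306, 253) [84 84 83] [478.8   4.8  54.2]
(300, 230) [49 50 53] [498.9  10.6  54.7]
w4 cam [593.4  79.  261.2] fwd [-0.3  0.  -1. ] tcp px [253.6 221.4] tip corners [array([234.7, 207.7]), array([272.6, 207.8]), array([235.1, 234.5])]
post top proj [307.5 249.7] base [300.  230.4]
(240, 222) [29 29 56] [528.6  86.  104.1]
(265, 222) [28 30 50] [528.7  71.4 104.2]
(242, 235) [24 27 53] [528.8  84.2 122.4]
(262, 235) [38 39 57] [528.5  73.7 121.6]
(240, 250) [40 42 62] [528.5  84.6 138.2]
(265, 250) [28 25 52] [528.6  72.8 138.3]
(252, 235) [63 65 66] [526.9  79.  118.1]
(303, 250) [ 47  91 165] [505.5  46.3  94.5]
(306, 253) [ 51  92 165] [503.5  44.3  94.7]
(300, 230) [ 27  59 112] [511.1  45.5  75.9]
```

The post has not moved, so I need to see where the fingertips really end. I'll check from the side camera.

Run:
```python
from h import *
np.set_printoptions(precision=1,suppress=True)
im,d=get_image("side");np.save("pics/s2.npy",d);cv2.imwrite("pics/s2.png",im[:,:,::-1])
print(get_state()["tcp_pos"],proj("side",get_state()["tcp_pos"]),proj("side",(506,43.5,95)),proj("side",(506,43.5,65)))
c=im[130:290,190:370,::-1];cv2.imwrite("pics/s2c.png",cv2.resize(c,None,fx=3.7,fy=3.7,interpolation=cv2.INTER_CUBIC))
```

```text
[517.   76.6  75. ] [276.3 223.8] [290.2 209.7] [289.5 220.9]
```

View pics/s2c.png

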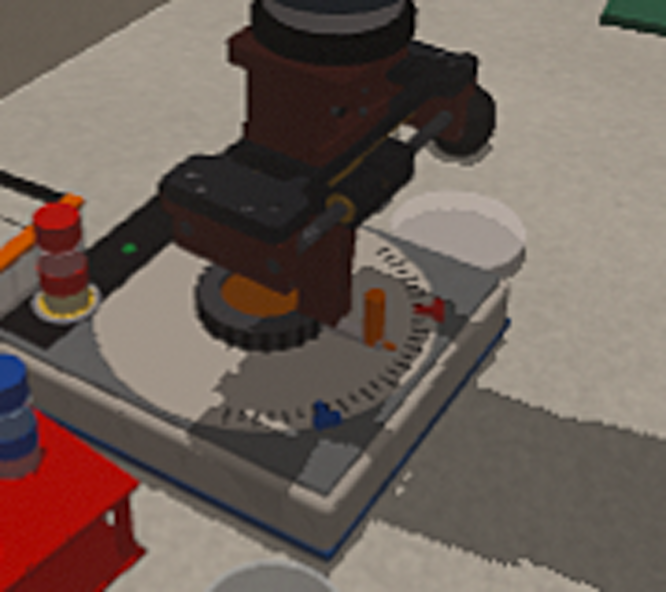

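Run:
```python
from h import *
np.set_printoptions(precision=1,suppress=True)
im=cv2.imread("pics/s2.png");d=np.load("pics/s2.npy")
P=camera_params("side")
for v in range(196,224,3):
    print(v,[ (u,atd("side",(u,v),d[v,u],P).round().astype(int).tolist(),im[v,u].tolist()) for u in (272,275,278,281,284)])
```

```text
196 [(272, [489, 136, 194], [39, 40, 42]), (275, [514, 89, 155], [17, 22, 43]), (278, [507, 89, 157], [22, 27, 43]), (281, [506, 81, 153], [22, 25, 45]), (284, [506, 70, 146], [19, 20, 41])]
199 [(272, [520, 89, 144], [21, 25, 43]), (275, [514, 88, 147], [23, 26, 42]), (278, [507, 89, 150], [24, 26, 44]), (281, [506, 80, 145], [24, 28, 46]), (284, [505, 71, 140], [14, 17, 37])]
202 [(272, [521, 88, 136], [22, 26, 43]), (275, [515, 87, 138], [21, 25, 43]), (278, [507, 88, 143], [22, 25, 42]), (281, [506, 80, 138], [23, 27, 46]), (284, [506, 68, 131], [10, 13, 32])]
205 [(272, [522, 86, 127], [21, 25, 42]), (275, [516, 85, 130], [20, 23, 41]), (278, [508, 87, 134], [23, 27, 42]), (281, [505, 80, 131], [23, 27, 46]), (284, [506, 68, 123], [14, 17, 37])]
208 [(272, [523, 85, 119], [25, 27, 43]), (275, [516, 85, 122], [22, 25, 41]), (278, [509, 85, 125], [21, 25, 42]), (281, [505, 80, 124], [27, 28, 44]), (284, [506, 67, 115], [23, 29, 49])]
211 [(272, [523, 84, 111], [23, 27, 42]), (275, [516, 84, 114], [21, 26, 44]), (278, [508, 85, 119], [22, 25, 42]), (281, [505, 81, 117], [22, 24, 40]), (284, [505, 69, 109], [23, 27, 47])]
214 [(272, [522, 85, 104], [20, 24, 43]), (275, [516, 84, 107], [21, 24, 44]), (278, [509, 85, 111], [24, 27, 45]), (281, [505, 79, 108], [21, 24, 38]), (284, [533, 23, 56], [57, 62, 73])]
217 [(272, [539, 59, 70], [36, 37, 38]), (275, [536, 53, 67], [15, 18, 16]), (278, [508, 86, 104], [33, 35, 50]), (281, [526, 46, 67], [64, 65, 77]), (284, [522, 40, 65], [88, 89, 97])]
220 [(272, [539, 60, 62], [27, 28, 31]), (275, [535, 54, 60], [24, 24, 26]), (278, [533, 46, 55], [83, 90, 97]), (281, [524, 48, 61], [71, 74, 81]), (284, [517, 48, 65], [66, 69, 75])]
223 [(272, [537, 62, 56], [76, 82, 90]), (275, [533, 58, 55], [82, 89, 96]), (278, [527, 54, 56], [79, 86, 93]), (281, [522, 51, 56], [80, 88, 95]), (284, [517, 47, 56], [79, 86, 94])]
```

Both cameras agree that the visible fingertips end about 28 mm above the reported TCP (z about 103 at TCP 75), so they passed over the post. I'll go lower in small steps and watch the force.

>>> {"name": "step_arm", "arguments": {"steps": [{"dx": -4,"dy": 0,"dz": -10,"ax": 0,"ay": 0,"az": 0,"fingers": 0},{"dx": -3,"dy": 0,"dz": -10,"ax": 0,"ay": 0,"az": 0,"fingers": 0},{"dx": 0,"dy": 0,"dz": -4,"ax": 0,"ay": 0,"az": 0,"fingers": 0},{"dx": 0,"dy": 0,"dz": 0,"ax": 0,"ay": 0,"az": 0,"fingers": 0}]}}

```text
t: 6.1
tcp_pos: [509.9, 75.9, 50.5]
eef_rot: [3.141, -0.002, -0.002]
wrist_force: [0.7, -0.6, -0.4]
grip_width: 0.3
grasp_force: 0.0
```

>>> {"name": "step_arm", "arguments": {"steps": [{"dx": 0,"dy": -9,"dz": 0,"ax": 0,"ay": 0,"az": 0,"fingers": 0},{"dx": 0,"dy": -6,"dz": 0,"ax": 0,"ay": 0,"az": 0,"fingers": 0},{"dx": 0,"dy": -5,"dz": 0,"ax": 0,"ay": 0,"az": 0,"fingers": 0},{"dx": 0,"dy": -5,"dz": 0,"ax": 0,"ay": 0,"az": 0,"fingers": 0},{"dx": 1,"dy": -5,"dz": 0,"ax": 0,"ay": 0,"az": 0,"fingers": 0}]}}

```text
t: 6.72
tcp_pos: [511.4, 45.9, 51.3]
eef_rot: [-3.141, 0.002, -0.001]
wrist_force: [0.3, 2.2, 0.9]
grip_width: 0.1
grasp_force: 0.9
```

>>> {"name": "step_arm", "arguments": {"steps": [{"dx": 2,"dy": -5,"dz": 0,"ax": 0,"ay": 0,"az": 0,"fingers": 0},{"dx": 2,"dy": -4,"dz": 0,"ax": 0,"ay": 0,"az": 0,"fingers": 0},{"dx": 1,"dy": -4,"dz": 0,"ax": 0,"ay": 0,"az": 0,"fingers": 0},{"dx": 0,"dy": 0,"dz": 0,"ax": 0,"ay": 0,"az": 0,"fingers": 0}]}}

```text
t: 7.22
tcp_pos: [516.3, 32.8, 51.0]
eef_rot: [3.141, -0.002, 0.0]
wrist_force: [0.4, 0.2, -0.4]
grip_width: 0.4
grasp_force: 0.0
```

```bash
python3 c.py w5; python3 m.py w5
```

```text
7.225 [516.325  32.783  51.003] ytool [-0.001 -1.     0.   ] 0.4430447791371815 [ 0.397  0.183 -0.44 ] [ 0.041  0.495  1.955 -0.     0.692  1.613]
red [ 21.9 103.6] [   0   26   54  147 6141] [594.7 209.3   6. ] | z57 [594.2 170.6] z72 [594.1 161.5] z95 [593.9 141.7]
orange [223.3 135.5] [ 179   91   90   90 6229] [576.7  50.6  66.5] | z57 [575.9  51.6] z72 [577.   50.4] z95 [579.4  47.8]
```

Contact was felt (2.2 N). I'll step back, rise and measure.

>>> {"name": "step_arm", "arguments": {"steps": [{"dx": 0,"dy": 10,"dz": 0,"ax": 0,"ay": 0,"az": 0,"fingers": 0},{"dx": 0,"dy": 20,"dz": 20,"ax": 0,"ay": 0,"az": 0,"fingers": 0},{"dx": 0,"dy": 0,"dz": 50,"ax": 0,"ay": 0,"az": 0,"fingers": 0},{"dx": 0,"dy": 0,"dz": 0,"ax": 0,"ay": 0,"az": 0,"fingers": 0}]}}

```text
t: 7.78
tcp_pos: [518.8, 64.3, 124.3]
eef_rot: [-3.141, -0.0, -0.011]
wrist_force: [0.1, -0.5, -0.3]
grip_width: 0.5
grasp_force: 0.0
```

```bash
python3 c.py w6; python3 m.py w6
python3 - <<'E'
import cv2
im=cv2.imread("pics/w6.png")[60:260,180:400];cv2.imwrite("pics/w6c.png",cv2.resize(im,None,fx=3,fy=3,interpolation=cv2.INTER_CUBIC))
E
```

```text
7.775 [518.811  64.253 124.273] ytool [ 0.    -1.    -0.001] 0.46093467475832733 [ 0.091 -0.536 -0.337] [ 0.1    0.376  1.914 -0.     0.845  1.671]
red [187.    8.8] [166   0  36  17 248] [661.5 111.3  80.1] | z57 [668.2 115.9] z72 [664.7 113.5] z95 [657.1 108.3]
red [ 69.3 101.5] [    0    32   129   133 12003] [599.6 221.7  52.2] | z57 [599.4 218.8] z72 [599.2 211.5] z95 [598.6 195.8]
red [324.4 221.1] [318 210  17  21 166] [493.3  -2.2  59.6] | z57 [492.2  -2.9] z72 [497.    0.3] z95 [507.4   7.3]
orange [270.  130.9] [ 239  100   63   63 3095] [576.5  50.5  66.6] | z57 [575.8  50. ] z72 [576.6  50.7] z95 [578.5  52.2]
orange [307.6 208. ] [298 196  20  25 316] [517.3  20.6  91.5] | z57 [505.2  13.6] z72 [509.4  16.1] z95 [518.5  21.3]
blue [14.1 87.9] [   0   64   34   44 1132] [606.1 215.2 117.3] | z57 [609.9 261.9] z72 [609.1 252.6] z95 [607.5 232.5]
blue [55.1 90.5] [ 34  69  32  40 419] [606.9 214.3  79.6] | z57 [608.1 228.9] z72 [607.4 221.2] z95 [606.  204.4]
blue [207.3 218.1] [198 208  18  20 162] [496.2 107.1  59.9] | z57 [495.1 107.6] z72 [499.7 105.6] z95 [509.9 101.3]
green [264.7   1. ] [260   0  10   4  27] [673.5  55.8  57.3] | z57 [673.6  55.8] z72 [669.9  56.3] z95 [661.7  57.2]
green [353.    2.8] [339   0  31   8 173] [667.2  -7.2  73.2] | z57 [672.2 -12.1] z72 [668.5  -8.4] z95 [660.5  -0.5]
```

View pics/w6c.png

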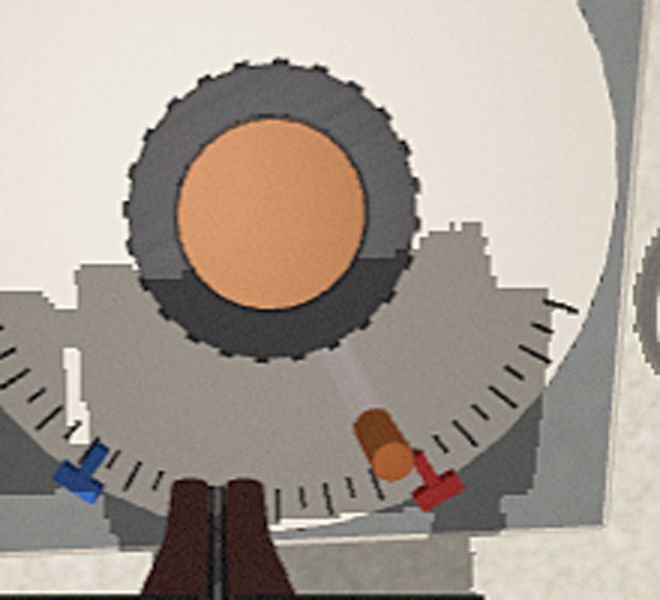

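The pointer is nearly at the red marker (crop: cap 393,460; marker 437,485). Now I'll measure the cap precisely.

```bash
cat > cap.py <<'E'
from h import *
import sys,pickle
np.set_printoptions(precision=3,suppress=True)
n=sys.argv[1];im=cv2.imread(f"pics/{n}.png");d=np.load(f"pics/{n}.npy");P=pickle.load(open(f"pics/{n}.pkl","rb"))
hsv=cv2.cvtColor(im,cv2.COLOR_BGR2HSV)
def pts(m): return np.array([atd("",(u,v),d[v,u],P) for v,u in zip(*np.nonzero(m))])
org=pts(cv2.inRange(hsv,(5,120,70),(20,255,255)))
win=org[(abs(org[:,2]-66.5)<3)&(np.hypot(org[:,0]-576.5,org[:,1]-50.6)<32)]
ax=(win.max(0)+win.min(0))[:2]/2
near=np.hypot(*(org[:,:2]-ax).T)
cap=org[(org[:,2]>93)&(near>55)&(near<85)];c=(cap.max(0)+cap.min(0))[:2]/2
rd=pts((cv2.inRange(hsv,(0,140,60),(6,255,255))|cv2.inRange(hsv,(172,140,60),(180,255,255))));rr=np.hypot(*(rd[:,:2]-ax).T)
r=rd[(rd[:,2]>57)&(rd[:,2]<62)&(rr>80)&(rr<112)]
f=lambda p:np.arctan2(ax[1]-p[1],ax[0]-p[0])
# top-face ends of the marker
print("axis",ax,"cap",c,cap.mean(0),len(cap),"r",np.hypot(*(c-ax)),"lever",f(c),f(cap.mean(0)),"red",f(r.mean(0)),"mean r",np.hypot(*(r.mean(0)[:2]-ax)),len(r))
r0=r[np.hypot(*(r[:,:2]-ax).T)<95];print("red stem",f(r0.mean(0)),len(r0))
E
python3 cap.py w6; python3 cap.py w2
```

```text
axis [575.542  50.428] cap [528.988  51.138] [533.429  89.011 232.029] 994 r 46.55897363866752 lever -0.015260431502874074 -0.741693451065293 red 0.5696781301860038 mean r 97.89636718896767 157
red stem 0.5712334236605489 35
axis [576.175  51.059] cap [506.071  36.994] [505.949  40.159 165.106] 67 r 71.50072362321656 lever 0.19801330193039907 0.1539895054235382 red 0.5710936290491583 mean r 98.60854513024032 60
red stem 0.5725289226364244 14
```

```bash
sed -i 's/(org\[:,2\]>93)/(org[:,2]>93)\&(org[:,2]<97)/' cap.py; python3 cap.py w6; python3 cap.py w2
```

```text
axis [575.542  50.428] cap [513.714  18.445] [513.893  18.575  94.32 ] 148 r 69.60994287527059 lever 0.4773765588618707 0.4769009004190993 red 0.5696781301860038 mean r 97.89636718896767 157
red stem 0.5712334236605489 35
axis [576.175  51.059] cap [506.071  43.063] [506.068  43.323  94.387] 55 r 70.55813902361523 lever 0.11357514035620525 0.10990533019942898 red 0.5710936290491583 mean r 98.60854513024032 60
red stem 0.5725289226364244 14
```

Lever 0.477, red 0.571, so it needs another 5.8 mm: final TCP y = 27.0.

>>> {"name": "step_arm", "arguments": {"steps": [{"dx": 0,"dy": -10,"dz": -35,"ax": 0,"ay": 0,"az": 0,"fingers": 0},{"dx": 0,"dy": 0,"dz": -28,"ax": 0,"ay": 0,"az": 0,"fingers": 0},{"dx": 0,"dy": 0,"dz": -8,"ax": 0,"ay": 0,"az": 0,"fingers": 0},{"dx": 0,"dy": -8,"dz": 0,"ax": 0,"ay": 0,"az": 0,"fingers": 0},{"dx": 0,"dy": -6,"dz": 0,"ax": 0,"ay": 0,"az": 0,"fingers": 0}]}}

```text
t: 8.45
tcp_pos: [516.7, 38.7, 50.7]
eef_rot: [3.142, -0.001, 0.002]
wrist_force: [-1.1, 0.0, 0.0]
grip_width: 0.7
grasp_force: 0.0
```

>>> {"name": "step_arm", "arguments": {"steps": [{"dx": 0,"dy": -5,"dz": 0,"ax": 0,"ay": 0,"az": 0,"fingers": 0},{"dx": 1,"dy": -3,"dz": 0,"ax": 0,"ay": 0,"az": 0,"fingers": 0},{"dx": 1,"dy": -3,"dz": 0,"ax": 0,"ay": 0,"az": 0,"fingers": 0},{"dx": 0,"dy": 0,"dz": 0,"ax": 0,"ay": 0,"az": 0,"fingers": 0}]}}

```text
t: 8.95
tcp_pos: [518.5, 28.0, 50.3]
eef_rot: [3.142, -0.002, 0.001]
wrist_force: [0.2, 1.1, 0.1]
grip_width: 0.4
grasp_force: 0.0
```

>>> {"name": "step_arm", "arguments": {"steps": [{"dx": 0,"dy": 10,"dz": 0,"ax": 0,"ay": 0,"az": 0,"fingers": 0},{"dx": 0,"dy": 20,"dz": 20,"ax": 0,"ay": 0,"az": 0,"fingers": 0},{"dx": 0,"dy": 0,"dz": 55,"ax": 0,"ay": 0,"az": 0,"fingers": 0},{"dx": 0,"dy": 0,"dz": 0,"ax": 0,"ay": 0,"az": 0,"fingers": 0}]}}

```text
t: 9.45
tcp_pos: [520.8, 59.3, 128.4]
eef_rot: [-3.141, -0.0, -0.011]
wrist_force: [0.3, -0.9, 0.3]
grip_width: 0.3
grasp_force: 0.0
```

```bash
python3 c.py w7; python3 cap.py w7
```

```text
9.45 [520.832  59.261 128.43 ] ytool [ 0.    -1.    -0.001] 0.26087446274047144 [ 0.291 -0.938  0.297] [ 0.091  0.371  1.909 -0.     0.855  1.661]
axis [575.585  50.224] cap [516.572  13.983] [516.499  13.781  94.287] 137 r 69.2531500778893 lever 0.5507282923754484 0.5526590925854982 red 0.5674486666990158 mean r 98.81066630496106 136
red stem 0.5675005595655257 18
```

It is 0.016 rad short, inside tolerance. One more nudge of 1 mm will centre it.

>>> {"name": "step_arm", "arguments": {"steps": [{"dx": 0,"dy": -10,"dz": -40,"ax": 0,"ay": 0,"az": 0,"fingers": 0},{"dx": -2,"dy": 0,"dz": -30,"ax": 0,"ay": 0,"az": 0,"fingers": 0},{"dx": 0,"dy": 0,"dz": -7,"ax": 0,"ay": 0,"az": 0,"fingers": 0},{"dx": 0,"dy": -8,"dz": 0,"ax": 0,"ay": 0,"az": 0,"fingers": 0},{"dx": 0,"dy": -5,"dz": 0,"ax": 0,"ay": 0,"az": 0,"fingers": 0}]}}

```text
t: 10.12
tcp_pos: [516.9, 34.8, 48.8]
eef_rot: [-3.142, 0.002, -0.002]
wrist_force: [-0.1, 0.2, -0.4]
grip_width: 0.1
grasp_force: 0.0
```

>>> {"name": "step_arm", "arguments": {"steps": [{"dx": 0,"dy": -5,"dz": 0,"ax": 0,"ay": 0,"az": 0,"fingers": 0},{"dx": 0,"dy": -3,"dz": 0,"ax": 0,"ay": 0,"az": 0,"fingers": 0},{"dx": 0,"dy": -1,"dz": 0,"ax": 0,"ay": 0,"az": 0,"fingers": 0},{"dx": 0,"dy": 0,"dz": 0,"ax": 0,"ay": 0,"az": 0,"fingers": 0}]}}

```text
t: 10.62
tcp_pos: [516.5, 26.2, 48.4]
eef_rot: [-3.142, 0.002, -0.001]
wrist_force: [0.3, 1.0, 0.5]
grip_width: 0.7
grasp_force: 0.6
```

>>> {"name": "step_arm", "arguments": {"steps": [{"dx": 0,"dy": 10,"dz": 0,"ax": 0,"ay": 0,"az": 0,"fingers": 0},{"dx": 0,"dy": 20,"dz": 20,"ax": 0,"ay": 0,"az": 0,"fingers": 0},{"dx": 0,"dy": 0,"dz": 55,"ax": 0,"ay": 0,"az": 0,"fingers": 0},{"dx": 0,"dy": -10,"dz": 40,"ax": 0,"ay": 0,"az": 0,"fingers": 0},{"dx": 0,"dy": 0,"dz": 0,"ax": 0,"ay": 0,"az": 0,"fingers": 0}]}}

```text
t: 11.25
tcp_pos: [517.9, 46.5, 165.8]
eef_rot: [-3.141, 0.001, -0.008]
wrist_force: [-0.5, -0.5, -0.7]
grip_width: 0.1
grasp_force: 0.0
```

```bash
python3 c.py w8; python3 cap.py w8; python3 m.py w8 | grep green;python3 - <<'E'
import cv2
im=cv2.imread("pics/w8.png")[0:250,180:400];cv2.imwrite("pics/w8c.png",cv2.resize(im,None,fx=2.4,fy=2.4,interpolation=cv2.INTER_CUBIC))
E
```

```text
11.25 [517.908  46.468 165.842] ytool [-0.001 -1.    -0.   ] 0.08794756779957943 [-0.48  -0.492 -0.705] [ 0.067  0.311  1.891 -0.     0.935  1.639]
axis [575.525  50.562] cap [517.773  12.185] [517.702  12.013  94.29 ] 104 r 69.340011976055 lever 0.5865107051113956 0.5880087624003904 red 0.57145328215819 mean r 98.26848363721699 113
red stem 0.5706499146225446 24
green [318.    9.3] [302   0  34  23 618] [673.4  -7.9  76.2] | z57 [679.  -11.7] z72 [675.5  -9.3] z95 [667.9  -4.1]
green [243.   12.6] [239   8   9  10  77] [676.4  55.8  57.6] | z57 [676.5  55.8] z72 [673.2  55.5] z95 [665.8  54.7]
```

View pics/w8c.png

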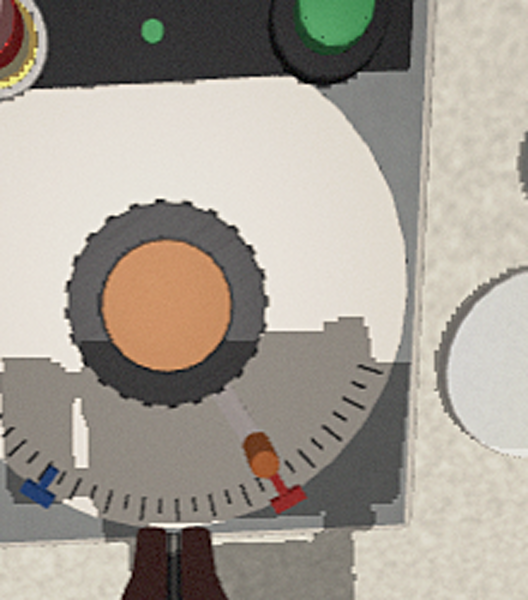

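The pointer now lines up with the red T (crop: cap 265,460; marker 285,490), within about 0.016 rad against the 0.044 allowed. Next is the button, seen at the top of the image. I'll move nearer and measure it.

>>> {"name": "step_arm", "arguments": {"steps": [{"dx": 40,"dy": -20,"dz": 0,"ax": 0,"ay": 0,"az": 0,"fingers": 0},{"dx": 40,"dy": -20,"dz": 0,"ax": 0,"ay": 0,"az": 0,"fingers": 0},{"dx": 0,"dy": 0,"dz": 0,"ax": 0,"ay": 0,"az": 0,"fingers": 0}]}}

```text
t: 11.68
tcp_pos: [597.2, 5.4, 160.9]
eef_rot: [3.141, -0.004, -0.003]
wrist_force: [0.1, -0.0, -0.4]
grip_width: 0.5
grasp_force: 0.0
```

```bash
python3 c.py w9; python3 m.py w9 | grep green
python3 - <<'E'
from h import *
import pickle
im=cv2.imread("pics/w9.png");d=np.load("pics/w9.npy");P=pickle.load(open("pics/w9.pkl","rb"))
m=cv2.inRange(cv2.cvtColor(im,cv2.COLOR_BGR2HSV),(45,100,40),(80,255,255))
X=np.array([atd("",(u,v),d[v,u],P) for v,u in zip(*np.nonzero(m))]);X=X[(abs(X[:,0]-680)<30)&(abs(X[:,1]+11)<30)]
t=X[X[:,2]>np.percentile(X[:,2],90)-3];print("top",t.mean(0),t.min(0),t.max(0),len(t))
F=[(u,v) for v in range(150,260) for u in range(225,280) if d[v,u] and d[v,u]<220]
Y=np.array([atd("",f,d[f[1],f[0]],P) for f in F]);Y=Y[Y[:,2].argsort()][:30];print("finger low",Y.mean(0),Y.min(0))
E
```

```text
11.675 [597.158   5.432 160.879] ytool [-0.002 -1.     0.   ] 0.5381080128821528 [ 0.063 -0.031 -0.393] [-0.011  0.428  1.72  -0.     0.995  1.563]
green [269.5  99.5] [255  84  30  32 756] [679.8  -9.2  76.3] | z57 [680.3 -10.3] z72 [680.   -9.7] z95 [679.4  -8.2]
green [201.1 103.5] [197 100   9   8  59] [676.6  55.5  57.4] | z57 [676.6  55.5] z72 [676.5  53.5] z95 [676.2  49.1]
top [679.74219848  -9.45104578  77.81241484] [666.35381961 -22.46644017  74.29556505] [692.90709264   6.31311478 346.87194499] 724
finger low [608.06340116   6.45361632 185.90410579] [606.68127509  -1.89588538 184.18206563]
```

Button top is at (680,-9.5,76.5). With the fingertips about 26 mm above the TCP, contact comes at TCP z of about 50. I'll turn the gripper 90 degrees so its wide body stays clear of the vial and the bottle.

>>> {"name": "step_arm", "arguments": {"steps": [{"dx": 17,"dy": -3,"dz": 0,"ax": 0,"ay": 0,"az": 10,"fingers": 0},{"dx": 17,"dy": -3,"dz": 0,"ax": 0,"ay": 0,"az": 10,"fingers": 0},{"dx": 17,"dy": -3,"dz": 0,"ax": 0,"ay": 0,"az": 10,"fingers": 0},{"dx": 16,"dy": -3,"dz": 0,"ax": 0,"ay": 0,"az": 10,"fingers": 0},{"dx": 16,"dy": -3,"dz": 0,"ax": 0,"ay": 0,"az": 10,"fingers": 0}]}}

```text
t: 12.35
tcp_pos: [677.5, -7.8, 161.4]
eef_rot: [-2.842, -1.335, 0.005]
wrist_force: [0.0, -0.1, 0.1]
grip_width: 0.3
grasp_force: 0.0
```

>>> {"name": "step_arm", "arguments": {"steps": [{"dx": 0,"dy": 0,"dz": -20,"ax": 0,"ay": 0,"az": 10,"fingers": 0},{"dx": 0,"dy": 0,"dz": -15,"ax": 0,"ay": 0,"az": 10,"fingers": 0},{"dx": 0,"dy": 0,"dz": -15,"ax": 0,"ay": 0,"az": 10,"fingers": 0},{"dx": 0,"dy": 0,"dz": -10,"ax": 0,"ay": 0,"az": 10,"fingers": 0},{"dx": 0,"dy": 0,"dz": 0,"ax": 0,"ay": 0,"az": 0,"fingers": 0}]}}

```text
t: 12.98
tcp_pos: [676.5, -7.9, 100.9]
eef_rot: [-2.221, -2.217, 0.005]
wrist_force: [-0.4, -0.0, 0.2]
grip_width: 0.1
grasp_force: 0.0
```

>>> {"name": "step_arm", "arguments": {"steps": [{"dx": 3,"dy": -2,"dz": -20,"ax": 0,"ay": 0,"az": 0,"fingers": 0},{"dx": 0,"dy": 0,"dz": -15,"ax": 0,"ay": 0,"az": 0,"fingers": 0},{"dx": 0,"dy": 0,"dz": -8,"ax": 0,"ay": 0,"az": 0,"fingers": 0},{"dx": 0,"dy": 0,"dz": -3,"ax": 0,"ay": 0,"az": 0,"fingers": 0},{"dx": 0,"dy": 0,"dz": 0,"ax": 0,"ay": 0,"az": 0,"fingers": 0}]}}

```text
t: 13.6
tcp_pos: [682.3, -10.8, 57.0]
eef_rot: [-2.223, -2.22, -0.0]
wrist_force: [0.2, -0.1, 0.7]
grip_width: 0.5
grasp_force: 0.0
```

>>> {"name": "step_arm", "arguments": {"steps": [{"dx": 0,"dy": 0,"dz": -2,"ax": 0,"ay": 0,"az": 0,"fingers": 0},{"dx": 0,"dy": 0,"dz": -2,"ax": 0,"ay": 0,"az": 0,"fingers": 0},{"dx": 0,"dy": 0,"dz": 0,"ax": 0,"ay": 0,"az": 0,"fingers": 0}]}}

```text
t: 13.98
tcp_pos: [682.2, -10.8, 53.1]
eef_rot: [2.222, 2.22, 0.0]
wrist_force: [-0.3, 0.3, 0.1]
grip_width: 0.8
grasp_force: 0.0
```

>>> {"name": "step_arm", "arguments": {"steps": [{"dx": 0,"dy": 0,"dz": -2,"ax": 0,"ay": 0,"az": 0,"fingers": 0},{"dx": 0,"dy": 0,"dz": -2,"ax": 0,"ay": 0,"az": 0,"fingers": 0},{"dx": 0,"dy": 0,"dz": 0,"ax": 0,"ay": 0,"az": 0,"fingers": 0}]}}

```text
t: 14.35
tcp_pos: [682.3, -10.8, 49.2]
eef_rot: [2.222, 2.22, 0.0]
wrist_force: [-0.5, -0.0, 3.6]
grip_width: 0.3
grasp_force: 1.7
```

>>> {"name": "step_arm", "arguments": {"steps": [{"dx": 0,"dy": 0,"dz": -2,"ax": 0,"ay": 0,"az": 0,"fingers": 0},{"dx": 0,"dy": 0,"dz": 0,"ax": 0,"ay": 0,"az": 0,"fingers": 0}]}}

```text
t: 14.6
tcp_pos: [682.3, -10.8, 47.2]
eef_rot: [2.222, 2.22, 0.0]
wrist_force: [-0.5, 0.3, 4.5]
grip_width: 0.2
grasp_force: 2.3
```

>>> {"name": "step_arm", "arguments": {"steps": [{"dx": 0,"dy": 0,"dz": -2,"ax": 0,"ay": 0,"az": 0,"fingers": 0},{"dx": 0,"dy": 0,"dz": 0,"ax": 0,"ay": 0,"az": 0,"fingers": 0}]}}

```text
t: 14.85
tcp_pos: [682.4, -10.9, 46.6]
eef_rot: [2.222, 2.22, 0.0]
wrist_force: [-4.2, -0.4, 14.5]
grip_width: 0.3
grasp_force: 7.1
```

The force jump to 14.5 N means the button is at its stop, fully down. Now I'll lift off and verify.

>>> {"name": "step_arm", "arguments": {"steps": [{"dx": 0,"dy": 0,"dz": 4,"ax": 0,"ay": 0,"az": 0,"fingers": 0},{"dx": 0,"dy": 0,"dz": 15,"ax": 0,"ay": 0,"az": 0,"fingers": 0},{"dx": 0,"dy": 0,"dz": 40,"ax": 0,"ay": 0,"az": 0,"fingers": 0},{"dx": 0,"dy": 0,"dz": 50,"ax": 0,"ay": 0,"az": 0,"fingers": 0},{"dx": -40,"dy": 0,"dz": 40,"ax": 0,"ay": 0,"az": 0,"fingers": 0}]}}

```text
t: 15.48
tcp_pos: [644.0, -10.9, 196.5]
eef_rot: [2.221, 2.219, 0.004]
wrist_force: [0.2, 0.5, 0.3]
grip_width: 0.5
grasp_force: 0.0
```

>>> {"name": "step_arm", "arguments": {"steps": [{"dx": -50,"dy": -20,"dz": 10,"ax": 0,"ay": 0,"az": -10,"fingers": 0},{"dx": -50,"dy": -20,"dz": 10,"ax": 0,"ay": 0,"az": -10,"fingers": 0},{"dx": -50,"dy": -20,"dz": 0,"ax": 0,"ay": 0,"az": -10,"fingers": 0},{"dx": 0,"dy": 0,"dz": 0,"ax": 0,"ay": 0,"az": 0,"fingers": 0}]}}

```text
t: 15.98
tcp_pos: [488.9, -71.5, 214.4]
eef_rot: [-2.723, -1.565, 0.002]
wrist_force: [0.7, -0.4, 0.3]
grip_width: 0.7
grasp_force: 0.0
```

```bash
python3 c.py w10; python3 cap.py w10; python3 m.py w10
```

```text
15.975 [488.923 -71.501 214.406] ytool [ 0.864 -0.503 -0.001] 0.7416986734551055 [ 0.709 -0.366  0.282] [-0.169  0.21   1.897 -0.     1.036  0.358]
axis [576.031  50.807] cap [517.337  11.898] [517.5    11.837  94.434] 103 r 70.41937609315862 lever 0.5853999135444793 0.587404338449342 red 0.571228715553617 mean r 98.41138162455319 98
red stem 0.5695272036679155 23
red [225.5 120.8] [218 112  14  17 102] [493.2  -2.2  60. ] | z57 [492.9  -2.2] z72 [494.1  -2.2] z95 [496.7  -2.4]
red [423.7 175.7] [405 161  38  31 893] [ 638.3 -142.9  128.4] | z57 [ 667.4 -179.2] z72 [ 662.5 -173.1] z95 [ 652.  -159.9]
orange [265.8  33.8] [ 241    7   50   55 2164] [576.2  51.5  66.4] | z57 [577.5  53.1] z72 [575.8  51.1] z95 [572.   46.7]
orange [235.8  97.8] [230  92  12  12 108] [517.5  11.7  94.4] | z57 [516.3  13.6] z72 [516.7  13. ] z95 [517.6  11.6]
orange [233.3 107.1] [232 105   4   6  15] [508.8   6.2  62.8] | z57 [508.5   6.4] z72 [509.2   6. ] z95 [510.6   5.2]
blue [173.4  27.1] [168  19  17  17 150] [495.9 107.   59.8] | z57 [495.7 107.9] z72 [496.8 103.9] z95 [499.2  95.4]
green [383.8  32.4] [369  16  31  33 749] [677.8  -9.   76. ] | z57 [686.6  -9.2] z72 [681.   -9.1] z95 [669.   -8.7]
```

Lever 0.586 against red 0.571 (limit ±0.044), the button is back up at z 76, and the axis and markers are unmoved. Handing in.

```bash
python3 -c "from plant import *; print(finish_job())"
```

```text
the job is handed in; nothing more can be done
None
```

The red vial was on the stage, so I set the lever to the red marker (about 0.015 rad off, limit 0.044), pressed the read button fully and let it come back up, and handed the job in; `finish_job()` gave no verdict.

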